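Raise the recipe camera and hold it up

TASK

The small recipe camera on its telescopic stand is too low to film the citrus press. Take the block on top of the stand so that your fingers squeeze its release button in, pull the stand straight out past its first stop to its second stop (both sections fully out), and finish while still holding it up there with the button squeezed, because it sinks back when let go. Do not touch the camera itself, and leave the citrus press, the tumbler and the lemons where they are.

Things in the scene. Friction and masses are not known exactly. Their poses are not given: they have to be found in the camera images.
- stand: Camera stand, fixed: round dark foot 116 mm across, tube, grey collar 62 mm across with its top 114 mm above the worktop. Origin: centre of the foot's underside, on the mast axis. z is up, the line of extension; x points from the mast to the camera side; y points out of the block side that has the release button. Yaw 1.3 to 1.85 rad: camera to the left, button towards the robot.
- grip (a point): Centre of the plastic grip block on top of the mast, on its axis; 147 mm above the worktop when down, 257 mm when fully out; axes as the stand's. Block 32 mm (x) by 38 mm (y), from 27 mm below to 27 mm above this point; nothing above it; it does not turn. To squeeze the button the fingers close along the stand's y: one pad on the button, the other on the plain face behind.
- button (a point): Centre of the release button's outer face, a ribbed dark pad 20 mm wide and 28 mm high on the block's +y face, level with the grip point and 26 mm from it. It stands 7 mm proud: 45 mm over block and button, 39 mm with the button pressed home.
- release_button (a joint): Travel of the release button into the block in m: 0 out, 0.006 pressed home. It springs out when let go; about 5 N presses it home. While it is out a catch locks the mast down; from about 0.0045 on the mast is free.
- mast_upper (a joint): Extension of the thin upper section (which carries the block and camera) out of the lower one in m: 0 down, 0.055 at its stop. It comes out first; its end is the first stop. About 3 N lifts it.
- mast_lower (a joint): Extension of the thick lower section out of the stand's tube in m: 0 down, 0.055 at its stop. It follows after the first stop with some 1 to 2 N more pull; its end is the second stop, so that the block is then 110 mm higher than at the start. Let go, both sections sink nearly all the way.
- camera: Black camera, 30 x 50 x 40 mm, fixed to the block's +x side; origin at its centre, 54 mm from the mast axis along the stand's x and 17 mm below the grip point. It begins 37 mm from the mast axis and its top is level with the grip point or a little higher. Not to be touched.
- citrus_press: White citrus press, a bowl with a ribbed cone, 124 mm across, 106 mm high, in front of the camera. Bystander. Origin: centre of its underside.
- lemon_a: Lemon, 78 x 55 x 56 mm, lying on the other side of the stand. Bystander. Origin under its middle.
- lemon_b: Lemon, 76 x 56 x 55 mm, lying on the left by the mug and tins. Bystander. Origin under its middle.
- tumbler: Empty clear glass, 77 mm across, 89 mm high, further back on the left. Bystander. Origin: centre of its underside.

How it is judged:
By the outcome, as a careful person would: the job done as asked, in the order asked, and still so for the second after the job is handed in, while the arm keeps its last pose, push and grip.
It also fails if it takes over 40 s, if anything falls off the work surface, if the arm or the gripper's body presses on something with over 40 N, if the wrist force passes 120 N, or if a joint passes its speed limit or range.

ROBOT

A 6-joint arm with a two-finger parallel gripper is mounted at the origin on a cart in front of the work surface, level with it; the furniture and walls round the work are solid. World frame = base frame: x ahead of the robot, y to its left, z up, the work surface at z = 0. Lengths are in m, angles in rad, forces in N, time in s.
With the tool pointing down it reaches from about 0.325 to 0.875 m from the base axis. Payload 4.4 kg.
Tool frame: the origin (TCP) lies between the finger pads; the fingertips stand robot.tip_extent ahead of it and the grasp point (between the pads) lies 5 mm behind it (robot.tip_extent is the distance from the TCP to the fingertips, in m); z points along the fingers, y is the line along which they close (so a half turn about z gives the same grasp; the last joint's range is limited). The gripper opens to 85 mm and grips with 20 to 120 N. Pads are 22 mm wide; open, the fingers measure 114 mm over their backs; the gripper's body (76 mm by 85 mm) begins 54 mm behind the grasp point. The pads swing forward as they close: fully open they stand 13 mm farther back than shut.
Start: joints at [-1.321, 0.207, 1.542, -0, 1.393, -0.15], TCP at [0.224, -0.53, 0.22] pointing down, gripper open.
Joint ranges: [-2.73, 2.73], [-0.86, 2.22], [0.23, 2.46], [-1.11, 4.25], [0.08, 2.63], [-2.82, 2.82]. Speed limits (rad/s): [2.79, 2.79, 3.14, 3.14, 3.14, 3.14].

INTERFACE

Orientations are given as a unit quaternion [w, x, y, z].
In Python, from cell import robot, eyes, order gives the robot as it stands. The module is installed in compiled form; this text tells all that it offers.
- The arm moves only by the shell command python3 -m pendant 'ROWS' [OPENING]. ROWS is JSON, a list of rows, each a list of 2 entries, a list of its own where there are three numbers: the shift along the tool's x, y, z in m, then the turn, a rotation vector about the tool's x, y, z in degrees. In form: [[[tx, ty, tz], [ax, ay, az]], ...]. A call has 1 to 12 rows; each row is the pose to reach, as a shift and turn from the pose commanded when the call began, along the tool's axes at that moment; what a row does not reach only later rows make up. A row lasts 1/8 s, in which the tool goes at most 62.5 mm and 10.7 degrees, less where a joint would pass 70% of its speed; a pose out of reach is approached as far as the arm can. A call with a gripper value outside its range is refused whole. OPENING is the opening, from 0 (shut) to 1 (fully open), set as the call begins (- or left out, the last holds). The fingers move at their own pace and stop on an object; the grip force is fixed at half the most. Time passes only in rows, so rows that repeat a pose let the fingers close. It gives the time, the measured TCP pose, the force, the opening and the grip force at its end, in the units of the state.
- robot.get_state(): the state, without advancing time (a new reading comes with each control period).
- eyes.capture(name): name is "scene" or "top" or "wrist"; returns the picture (480x640x3 uint8, blue, green, red); there is no depth.
- eyes.calibration(name): a dict with "fx", "fy", "cx", "cy" (pixels), "D" ([k1, k2, p1, p2, k3] as OpenCV has them; the pictures are not rectified), "world_from_camera" (4x4, takes a point from camera to world coordinates). Camera axes: x right, y down, z forward; pixel columns grow to the right and rows downward; lengths in m; the calibration is good to about 2 mm. A picture is of the moment at which its call begins: read the wrist's pose just before it. calibration takes no time and is no camera call; for the wrist camera it gives the pose at the moment of the call.
- order.job_done(): hands the job in; it is judged then, once.
The state is a dict: "t": time; "q": joint angles; "qvel": joint speeds; "joint_efforts": joint torques, N m; "position": TCP position; "eef_rot": TCP orientation; "contact_force": force on the tool from outside, world axes, zero at the start; "wrist_torque": the same for the moment, N m; "finger_gap": finger opening in m; "grasp_force": force on a finger pad.
Only numpy, scipy, OpenCV 4.12 (cv2) and the standard library are available. Lean on these libraries where they do the work, as an engineer would, in place of code of your own. Each camera call takes 0.05 s, during which the arm holds its last target. There are 200 camera calls.

## Working session

There is one attempt and no reset: what is moved stays moved. The work goes in short steps, Python scripts to look and compute and a shell command to move; the robot and the scene stay as the last step left them, time stands still between calls to the robot, and variables do not carry over. Pictures are saved under pics/ and viewed, at most 10 in all, crops included, and the job is handed in when it is done.

```bash
mkdir -p pics; python3 - <<'E'
from cell import robot, eyes, order
import cv2, numpy as np
np.set_printoptions(precision=4,suppress=True)
for n in ("scene","top"):
    cv2.imwrite(f"pics/{n}0.png",eyes.capture(n)); c=eyes.calibration(n); print(n,c)
s=robot.get_state(); print(s, robot.tip_extent)
E
```

```text
scene {'fx': 460.3332192707811, 'fy': 460.3332192707811, 'cx': 317.61371539432156, 'cy': 243.27148677664664, 'D': array([-0.0463,  0.    ,  0.    ,  0.    ,  0.    ]), 'world_from_camera': array([[-0.812 , -0.4259,  0.3992,  0.1345],
       [-0.5837,  0.5871, -0.5609,  0.6976],
       [ 0.0045, -0.6885, -0.7252,  0.8793],
       [ 0.    ,  0.    ,  0.    ,  1.    ]])}
top {'fx': 519.2453672592476, 'fy': 519.2453672592476, 'cx': 322.940258480497, 'cy': 242.8644992553595, 'D': array([-0.1267,  0.    ,  0.    ,  0.    ,  0.    ]), 'world_from_camera': array([[-0.0002, -0.9962,  0.0873,  0.4453],
       [-0.9997,  0.0023,  0.0246,  0.1177],
       [-0.0247, -0.0873, -0.9959,  1.1553],
       [ 0.    ,  0.    ,  0.    ,  1.    ]])}
{'t': 0.1, 'q': array([-1.3215,  0.2073,  1.5428,  0.    ,  1.3935, -0.1505]), 'qvel': array([ 0.0001, -0.004 , -0.0052, -0.0002, -0.0005,  0.001 ]), 'joint_efforts': array([  0.0001, -38.4091, -29.2548,  -0.0002,   0.0048,   0.    ]), 'position': array([ 0.2236, -0.529 ,  0.2192]), 'eef_rot': array([-0.001 ,  0.9801,  0.1986, -0.    ]), 'contact_force': array([ 0.537 ,  0.7795, -0.0736]), 'wrist_torque': array([ 0.0124, -0.0052, -0.0092]), 'grasp_force': 0.0, 'finger_gap': 0.08537726779846715} 0.014
```

View pics/scene0.png

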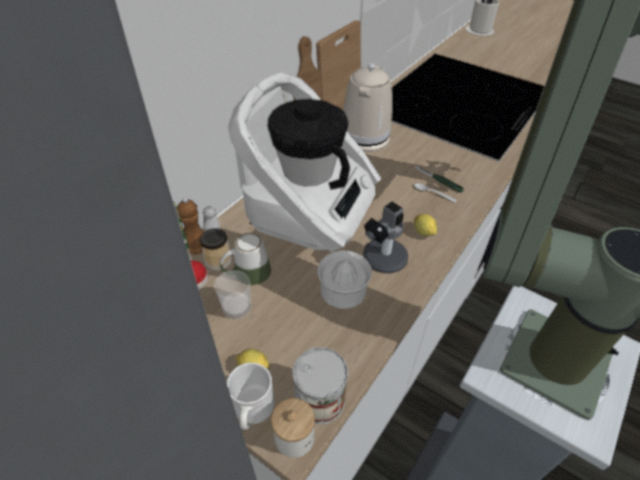

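View pics/top0.png

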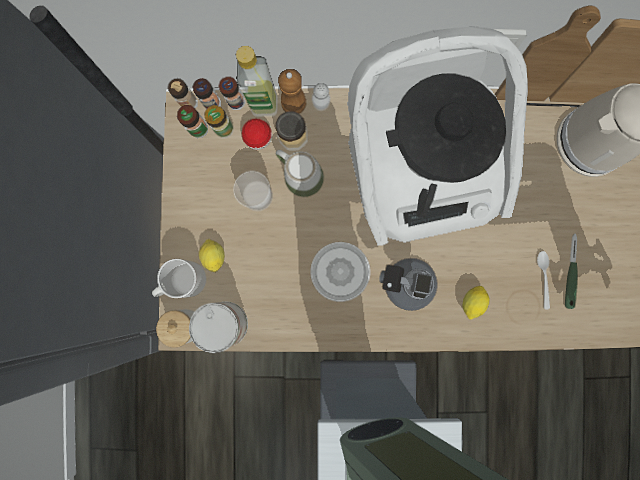

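The scene view shows the stand at about (387,245), the press to its left and the lemon to its right. In the top view the foot is at about (411,284), the block top at (423,285), the camera at (392,278), and the white mixer is close behind at row ~240. Next I'll measure the block top and the foot.

```bash
cat > h.py <<'E'
import cv2, numpy as np
from cell import robot, eyes, order
np.set_printoptions(precision=4,suppress=True)
def ray(c,uv):
    K=np.array([[c['fx'],0,c['cx']],[0,c['fy'],c['cy']],[0,0,1]])
    n=cv2.undistortPoints(np.array(uv,float).reshape(-1,1,2),K,np.array(c['D'])).reshape(-1,2)
    T=np.array(c['world_from_camera']); d=np.c_[n,np.ones(len(n))]@T[:3,:3].T
    return T[:3,3],d
def onplane(c,uv,z):
    o,d=ray(c,uv); return o+d*((z-o[2])/d[:,2])[:,None]
def project(c,P):
    K=np.array([[c['fx'],0,c['cx']],[0,c['fy'],c['cy']],[0,0,1]]); T=np.linalg.inv(np.array(c['world_from_camera']))
    return cv2.projectPoints(np.array(P,float).reshape(-1,1,3),cv2.Rodrigues(T[:3,:3])[0],T[:3,3],K,np.array(c['D']))[0].reshape(-1,2)
E
python3 - <<'E'
from h import *
a=cv2.imread("pics/top0.png"); b=cv2.imread("pics/scene0.png")
A=cv2.resize(a[250:320,375:455],None,fx=5,fy=5,interpolation=cv2.INTER_CUBIC)
B=cv2.resize(b[195:275,350:425],None,fx=5,fy=5,interpolation=cv2.INTER_CUBIC)
o=np.zeros((400,780,3),np.uint8); o[:350,:400]=A; o[:400,402:777]=B
cv2.imwrite("pics/crop0.png",o)
# foot in top: dark greyish region
hsv=cv2.cvtColor(a,cv2.COLOR_BGR2HSV); m=((hsv[...,1]<60)&(hsv[...,2]<120)).astype(np.uint8)
m[:254]=0;m[315:]=0;m[:,:375]=0;m[:,445:]=0
n,l,st,ce=cv2.connectedComponentsWithStats(m); print(st,ce)
E
```

```text
[[     0      0    640    480 305102]
 [   380    258     57     53   2098]] [[318.8848 239.2016]
 [408.9695 282.8951]]
```

View pics/crop0.png

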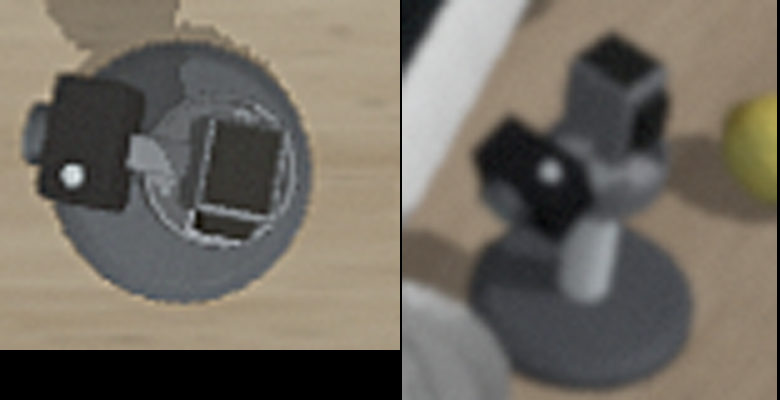

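The crop shows the block top with corners at about (210,119), (284,125), (275,215) and (203,207). The button is on the lower edge, facing the robot, the camera is to the left, and the foot is centred at about (183,172).

```bash
python3 - <<'E'
from h import *
c=eyes.calibration("top"); s=eyes.calibration("scene")
px=lambda L,o:np.array(L,float)/5-.4+np.array(o)
P=onplane(c,px([(210,119),(284,125),(275,215),(203,207)],(375,250)),.174)
print(P,P.mean(0)); e=lambda a,b:(P[b]-P[a])[:2]
for a,b in((0,1),(3,2),(0,3),(1,2)): print(np.linalg.norm(e(a,b)),np.degrees(np.arctan2(*e(a,b)[::-1])))
print("foot",onplane(c,px([(183,172)],(375,250)),.012))
Q=onplane(s,px([(615-402,35),(667-402,68),(625-402,95),(575-402,62)],(350,195)),.174); print("scene top",Q.mean(0),Q)
E
```

```text
[[ 0.4731 -0.0349  0.174 ]
 [ 0.4707 -0.063   0.174 ]
 [ 0.4368 -0.0591  0.174 ]
 [ 0.4399 -0.0318  0.174 ]] [ 0.4551 -0.0472  0.174 ]
0.028168649566442733 -94.83500616130985
0.02741304434453696 -96.56876060867941
0.033279658758147854 174.7249459672087
0.03412342219012125 173.44578404814138
foot [[ 0.4544 -0.0479  0.012 ]]
scene top [ 0.4484 -0.041   0.174 ] [[ 0.4606 -0.0576  0.174 ]
 [ 0.4301 -0.0516  0.174 ]
 [ 0.4368 -0.0243  0.174 ]
 [ 0.4662 -0.0303  0.174 ]]
```

```bash
python3 -m pendant '[[[0.02,-0.018,-0.01],[0,0,-3]],[[0.055,-0.048,-0.02],[0,0,-8]],[[0.095,-0.084,-0.03],[0,0,-14]],[[0.135,-0.12,-0.04],[0,0,-20]],[[0.175,-0.155,-0.05],[0,0,-27]],[[0.215,-0.19,-0.06],[0,0,-34]],[[0.255,-0.226,-0.07],[0,0,-41]],[[0.295,-0.261,-0.08],[0,0,-47]],[[0.335,-0.296,-0.08],[0,0,-53]],[[0.37,-0.327,-0.08],[0,0,-58]],[[0.39,-0.345,-0.08],[0,0,-60]],[[0.4,-0.354,-0.08],[0,0,-61]]]' 0.8
python3 -m pendant '[[[0,0,0],[0,0,0]],[[0,0,0],[0,0,0]]]'
python3 - <<'E'
from h import *
c=eyes.calibration("wrist"); cv2.imwrite("pics/w1.png",eyes.capture("wrist")); s=robot.get_state(); print(c,s)
np.savez("w1.npz",**c)
E
```

```text
t: 1.6
position: [0.4545, -0.0465, 0.2998]
eef_rot: [-0.0, 0.743, 0.669, -0.0]
contact_force: [0.8, -0.2, 0.7]
finger_gap: 0.0682
grasp_force: 0.0
t: 1.85
position: [0.4541, -0.0487, 0.3001]
eef_rot: [-0.0, 0.744, 0.668, -0.0]
contact_force: [0.4, 0.2, -0.7]
finger_gap: 0.0682
grasp_force: 0.0
{'fx': 353.9116616428067, 'fy': 353.9116616428067, 'cx': 317.6402170571459, 'cy': 239.1059131760496, 'D': array([-0.0641,  0.    ,  0.    ,  0.    ,  0.    ]), 'world_from_camera': array([[ 0.9942, -0.1015, -0.0355,  0.4638],
       [-0.1075, -0.94  , -0.3239,  0.0357],
       [-0.0005,  0.3258, -0.9454,  0.4533],
       [ 0.    ,  0.    ,  0.    ,  1.    ]])} {'t': 1.9, 'q': array([-0.2967, -0.106 ,  1.7046, -0.0004,  1.5432, -0.1886]), 'qvel': array([-0.0048, -0.0003, -0.0009,  0.0023,  0.0003, -0.0005]), 'joint_efforts': array([  0.2526, -25.7931, -30.5105,   0.0124,   0.0032,  -0.0012]), 'position': array([ 0.4542, -0.0489,  0.3002]), 'eef_rot': array([ 0.    ,  0.7443,  0.6679, -0.0002]), 'contact_force': array([-0.5747,  0.7168,  0.2834]), 'wrist_torque': array([-0.057 ,  0.0213,  0.0186]), 'grasp_force': 0.0, 'finger_gap': 0.06813607187969532}
```

View pics/w1.png

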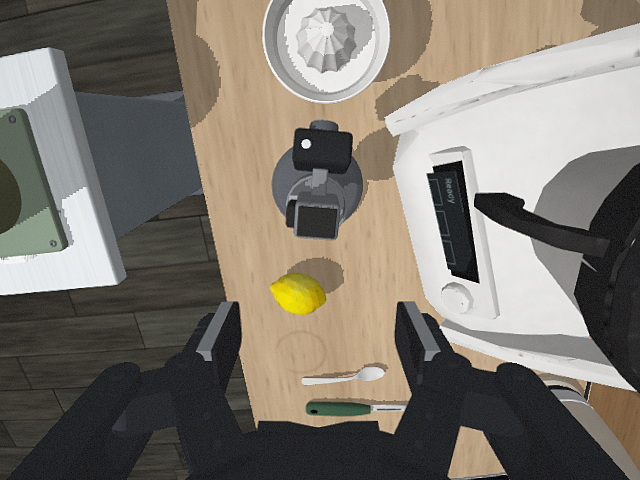

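The wrist view shows the block top at about (317,221), the camera at (323,149) and the button at (291,212). The gripper is roughly aligned with the block. I'll fit the dark top face at sub-pixel level.

```bash
python3 - <<'E'
from h import *
a=cv2.imread("pics/w1.png")
cv2.imwrite("pics/crop1.png",cv2.resize(a[115:250,265:370],None,fx=5.6,fy=4.4,interpolation=cv2.INTER_CUBIC) if 0 else cv2.resize(a[180:250,270:360],None,fx=8,fy=8,interpolation=cv2.INTER_CUBIC))
E
```

```text
(no output)
```

View pics/crop1.png

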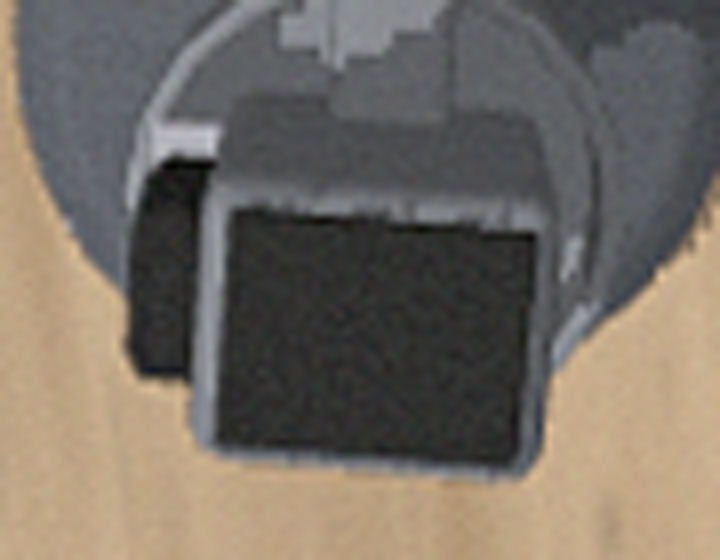

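In the crop the dark top face has corners (232,206), (542,232), (520,462) and (217,443), and the block's outer outline is about (207,188), (552,207), (540,475) and (192,455).

```bash
python3 - <<'E'
from h import *
c=dict(np.load("w1.npz")); st=robot.get_state()
from scipy.spatial.transform import Rotation as R
for L in ([(232,206),(542,232),(520,462),(217,443)],[(207,188),(552,207),(540,475),(192,455)]):
    P=onplane(c,np.array(L)/8-.44+[270,180],.174)
    e=lambda a,b:(P[b]-P[a])[:2]
    print(P.mean(0),[(np.linalg.norm(e(a,b)).round(4),np.degrees(np.arctan2(*e(a,b)[::-1])).round(1)) for a,b in((0,1),(3,2),(3,0),(2,1))])
q=st['eef_rot']; M=R.from_quat([q[1],q[2],q[3],q[0]]).as_matrix(); print(M)
for X in ((.4545,-.0475),(.4525,-.048)): print(M.T@(np.array([*X,st['position'][2]])-st['position']))
print(onplane(c,[(315,200)],.174))
E
```

```text
[ 0.4542 -0.0449  0.174 ] [(np.float64(0.0315), np.float64(-11.1)), (np.float64(0.0316), np.float64(-9.9)), (np.float64(0.0253), np.float64(79.3)), (np.float64(0.0247), np.float64(79.5))]
[ 0.4538 -0.0444  0.174 ] [(np.float64(0.0349), np.float64(-9.4)), (np.float64(0.0363), np.float64(-9.6)), (np.float64(0.0285), np.float64(79.5)), (np.float64(0.0287), np.float64(82.4))]
[[ 0.1079  0.9942 -0.0003]
 [ 0.9942 -0.1079 -0.0003]
 [-0.0004 -0.0003 -1.    ]]
[ 0.0014  0.0002 -0.    ]
[ 0.0007 -0.0017  0.    ]
[[ 0.4548 -0.0266  0.174 ]]
```

```bash
python3 -m pendant '[[[0.002,0,0.01],[0,0,2]],[[0.0025,0,0.03],[0,0,3]],[[0.0025,0,0.05],[0,0,3]],[[0.0025,0,0.07],[0,0,3]],[[0.0025,0,0.09],[0,0,3]],[[0.0025,0,0.09],[0,0,3]],[[0.0025,0,0.09],[0,0,3]]]'
python3 - <<'E'
from h import *
c=eyes.calibration("wrist"); a=eyes.capture("wrist"); s=robot.get_state(); print(s['position'],s['eef_rot'],s['contact_force'])
np.savez("w2.npz",**c); cv2.imwrite("pics/w2.png",a)
E
```

```text
t: 2.78
position: [0.4551, -0.0461, 0.2111]
eef_rot: [0.001, 0.761, 0.648, 0.0]
contact_force: [0.3, -0.8, -0.3]
finger_gap: 0.0681
grasp_force: 0.0
[ 0.4554 -0.046   0.2115] [0.0009 0.7612 0.6485 0.0005] [ 0.7384 -0.0945  0.6438]
```

View pics/w2.png

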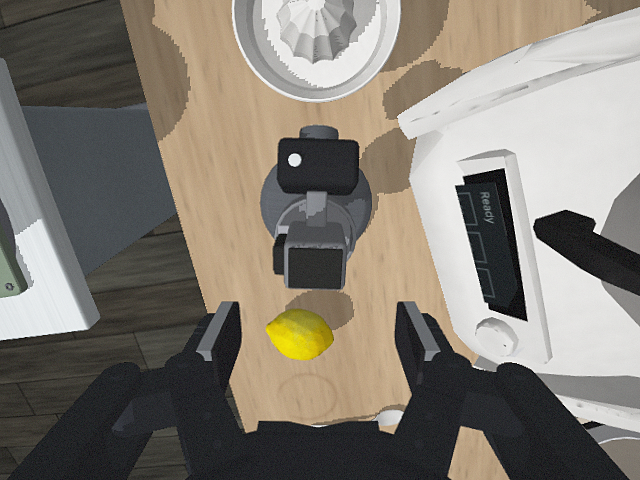

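Block top in the new view: corners about (289,247), (347,250), (342,290) and (287,287). It's nearly square to the image. I'll recompute from this closer view.

```bash
python3 - <<'E'
from h import *
from scipy.spatial.transform import Rotation as R
c=dict(np.load("w2.npz")); a=cv2.imread("pics/w2.png"); st=robot.get_state()
g=cv2.cvtColor(a,cv2.COLOR_BGR2GRAY); m=(g<62).astype(np.uint8); m[:238]=0;m[300:]=0;m[:,:284]=0;m[:,355:]=0
m=cv2.morphologyEx(m,cv2.MORPH_OPEN,np.ones((7,7))); n,l,s,ce=cv2.connectedComponentsWithStats(m); print(s)
k=1+np.argmax(s[1:,4]); ct=max(cv2.findContours((l==k).astype(np.uint8),0,1)[0],key=cv2.contourArea)
hull=cv2.convexHull(ct); W=onplane(c,hull.reshape(-1,2),.174)
r=cv2.minAreaRect((W[:,:2]*1000).astype(np.float32)); print(r)
q=st['eef_rot']; M=R.from_quat([q[1],q[2],q[3],q[0]]).as_matrix(); print("tool y deg",np.degrees(np.arctan2(M[1,1],M[0,1])), "block in tool",M.T@(np.array([r[0][0]/1e3,r[0][1]/1e3,0])-st['position']))
E
```

```text
[[     0      0    640    480 305104]
 [   289    248     54     41   2096]]
((454.34490966796875, -44.509742736816406), (25.28410530090332, 30.702959060668945), 79.01136016845703)
tool y deg -9.140646808025663 block in tool [ 0.0014 -0.0017  0.2115]
```

```bash
python3 -m pendant '[[[0.001,-0.0015,0.01],[0,0,1]],[[0.001,-0.0015,0.025],[0,0,1]],[[0.001,-0.0015,0.04],[0,0,1]],[[0.001,-0.0015,0.055],[0,0,1]],[[0.001,-0.0015,0.068],[0,0,1]],[[0.001,-0.0015,0.068],[0,0,1]]]' && python3 -m pendant '[[[0,0,0],[0,0,0]],[[0,0,0],[0,0,0]],[[0,0,0],[0,0,0]],[[0,0,0],[0,0,0]],[[0,0,0],[0,0,0]],[[0,0,0],[0,0,0]],[[0,0,0],[0,0,0]],[[0,0,0],[0,0,0]]]' 0
python3 - <<'E'
from h import *
a=eyes.capture("wrist"); s=robot.get_state(); print(s); cv2.imwrite("pics/w3.png",a)
E
```

```text
t: 3.58
position: [0.4522, -0.0438, 0.1407]
eef_rot: [-0.001, 0.767, 0.642, -0.001]
contact_force: [-1.0, -0.4, 0.3]
finger_gap: 0.0687
grasp_force: 0.0
t: 4.58
position: [0.4537, -0.0443, 0.1432]
eef_rot: [0.0, 0.767, 0.642, 0.0]
contact_force: [-2.8, 0.8, 5.6]
finger_gap: 0.0367
grasp_force: 61.2
{'t': 4.625, 'q': array([-0.2875,  0.0328,  1.9053,  0.0001,  1.2028, -0.1109]), 'qvel': array([ 0.0008, -0.0007, -0.0011,  0.0029,  0.0013, -0.0004]), 'joint_efforts': array([  0.1828, -26.1274, -25.787 ,  -0.0289,  -1.1394,  -0.3411]), 'position': array([ 0.4537, -0.0443,  0.1432]), 'eef_rot': array([0.0003, 0.7667, 0.642 , 0.0002]), 'contact_force': array([-1.9996,  0.6575,  5.5757]), 'wrist_torque': array([ 0.1923,  0.8245, -0.3231]), 'grasp_force': 61.189522594213486, 'finger_gap': 0.03647592953423365}
```

View pics/w3.png

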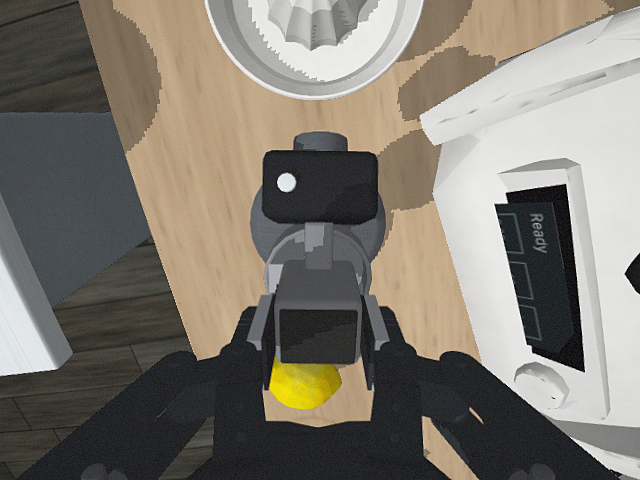

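The view shows both pads on the block, with the block top at about (317,335). The grip is well centred: gap 36.5 mm, side force under 3 N, so the button is pressed. Lifting straight up now.

```bash
python3 -m pendant '[[[0,0,-0.003],[0,0,0]],[[0,0,-0.008],[0,0,0]],[[0,0,-0.014],[0,0,0]],[[0,0,-0.021],[0,0,0]],[[0,0,-0.028],[0,0,0]],[[0,0,-0.035],[0,0,0]],[[0,0,-0.042],[0,0,0]],[[0,0,-0.048],[0,0,0]],[[0,0,-0.053],[0,0,0]],[[0,0,-0.057],[0,0,0]],[[0,0,-0.06],[0,0,0]],[[0,0,-0.06],[0,0,0]]]' && python3 -m pendant '[[[0,0,-0.005],[0,0,0]],[[0,0,-0.012],[0,0,0]],[[0,0,-0.019],[0,0,0]],[[0,0,-0.026],[0,0,0]],[[0,0,-0.033],[0,0,0]],[[0,0,-0.038],[0,0,0]],[[0,0,-0.042],[0,0,0]],[[0,0,-0.044],[0,0,0]],[[0,0,-0.044],[0,0,0]]]'
```

```text
t: 6.12
position: [0.4535, -0.0442, 0.2026]
eef_rot: [0.0, 0.767, 0.642, 0.0]
contact_force: [1.1, -0.1, -1.6]
finger_gap: 0.0366
grasp_force: 60.7
t: 7.25
position: [0.4535, -0.0442, 0.2466]
eef_rot: [0.0, 0.767, 0.642, 0.0]
contact_force: [2.2, 0.0, -1.6]
finger_gap: 0.0364
grasp_force: 60.7
```

```bash
python3 -m pendant '[[[0,0,-0.002],[0,0,0]],[[0,0,-0.004],[0,0,0]],[[0,0,-0.005],[0,0,0]],[[0,0,-0.006],[0,0,0]],[[0,0,-0.006],[0,0,0]]]'; python3 -m pendant '[[[0,0,-0.001],[0,0,0]],[[0,0,-0.001],[0,0,0]],[[0,0,-0.001],[0,0,0]]]';python3 -m pendant '[[[0,0,-0.001],[0,0,0]],[[0,0,-0.001],[0,0,0]],[[0,0,-0.001],[0,0,0]]]'
```

```text
t: 7.88
position: [0.4534, -0.0442, 0.2524]
eef_rot: [0.0, 0.767, 0.642, 0.0]
contact_force: [1.9, -1.0, -1.6]
finger_gap: 0.0367
grasp_force: 60.6
t: 8.25
position: [0.4534, -0.0442, 0.2534]
eef_rot: [0.0, 0.767, 0.642, 0.0]
contact_force: [1.3, -0.7, -3.5]
finger_gap: 0.0366
grasp_force: 60.7
t: 8.62
position: [0.4533, -0.0441, 0.2535]
eef_rot: [-0.0, 0.767, 0.642, -0.0]
contact_force: [3.5, -1.6, -10.7]
finger_gap: 0.0363
grasp_force: 61.0
```

The force climbs sharply at +110 mm, which should be the second stop. I'll check that the block came up with the pads.

```bash
python3 - <<'E'
from h import *
a=eyes.capture("scene"); w=eyes.capture("wrist"); print(robot.get_state()['contact_force'])
o=np.zeros((360,780,3),np.uint8); o[:,:480]=cv2.resize(w,(480,360)); o[:360,480:]=cv2.resize(a[150:290,330:447],(300,360),interpolation=cv2.INTER_CUBIC)
cv2.imwrite("pics/v4.png",o)
E
```

```text
[  4.3839  -1.3991 -12.9603]
```

View pics/v4.png

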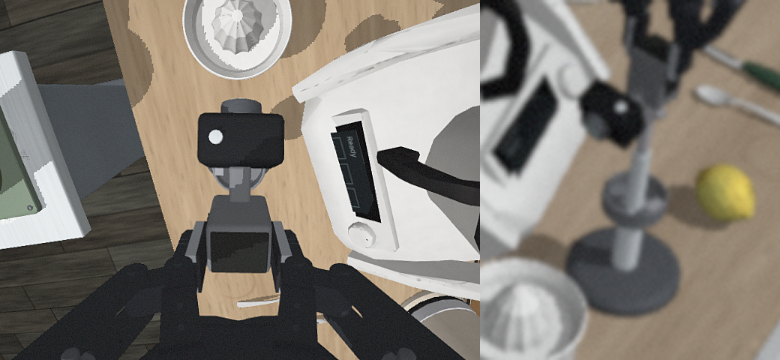

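The block sits in the gripper exactly as before, at about (320,336) in full-picture pixels, so there was no slip. The scene view shows both mast sections out, with the press and lemon where they were.

```bash
python3 -c "
from cell import order; print(order.job_done())"
```

```text
the job is handed in; nothing more can be done
None
```

I pulled the stand out to its second stop (block about 110 mm up, both sections out) and handed the job in still holding it with the button squeezed; the camera, press, tumbler and lemons were not touched.

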